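Clamp the shelf-glass clip in the counter vise

TASK

Stand the taller of the two aluminium shelf-glass clips on the vise bed between the open jaws, slot upwards, long side along the jaws and about midway along them, and let go of it. Then crank the vise handle clockwise until the sprung jaw face holds the clip against the fixed jaw and is pushed in about half of its 10 mm travel. Leave it clamped and leave the other things on the counter where they are.

Things in the scene. Friction and masses are not known exactly. Their poses are not given: they have to be found in the camera images.
- vise: Grey bench vise bolted to the counter. Origin: centre of its foot (150 x 170 mm) on the counter; z up, y along the screw from the crank end (-y) to the fixed jaw (+y), x along the jaws. Flat steel bed of two rails, top 118 mm above the counter, 84 mm wide in x, 20 mm slot between the rails. An 84 mm wide end plate at y = -94 to -110 mm rises to 120 mm above the counter.
- fixed_jaw: The vise's fixed jaw, at the +y end. Origin: bottom centre of its gripping face, on the bed (vise y = +75 mm); axes as the vise's. Both jaws are 80 mm long in x (castings 84 mm), centred at vise x = 0, and their tops are 34 mm above the bed. From this face the free opening to the sprung face is 60 mm - joint jaw + joint face.
- tall_clip: The taller aluminium shelf-glass clip, loose, standing upright: a block 60 mm long (x), 26 mm thick (y), 75 mm tall (z), with a glass slot 10 mm wide and 22 mm deep running along its x, open to the top. About 0.25 kg. Origin: centre of its underside.
- short_clip: The shorter clip, same shape but 42 mm tall (60 x 26 mm in plan). To be left alone. Origin: centre of its underside.
- bottle: Green drinks bottle, radius 30 mm, 190 mm tall, standing; to be left alone. Origin: centre of its underside.
- screwdriver: Screwdriver lying on the counter, handle towards its own -x; to be left alone.
- crank (a joint): Crank angle (rad, 0 to 17.6) about the vise's y axis. 0: handle straight above the axis. Grows clockwise seen from the handle end (from the top towards the vise's +x), closing the jaw 16 mm per turn. Handle in the vise frame: x = 45 sin(crank), z = 95 + 45 cos(crank) mm. Needs 0.15 N m (3 to 4 N at the handle), a little more when clamping; stays where it is left.
- jaw (a joint): Travel of the moving jaw (a grey block 84 x 40 x 34 mm, front carries the sprung face) towards the fixed jaw (m); 0 fully open; = 0.016 x crank / (2 pi).
- face (a joint): How far the sprung face plate is pushed back into the moving jaw (m): 0 free, 0.010 fully in at its stop; spring 4 N per mm. The plate is 80 x 10 x 32 mm, on two steel pins, 10 mm clear of the moving jaw when free.
- handle_mid (a point): Point on the axis of the crank's handle: a black freely spinning round sleeve 18 mm in diameter and 80 mm long, parallel to the vise's y. The point lies 47 mm from the sleeve's inner end, which adjoins the crank arm, and 33 mm from its free end.
- crank_axis (a point): Point on the crank's axis of rotation at the same y as handle_mid (vise y = -175 mm, 95 mm above the counter); the handle circles it at 45 mm radius.
Not all that is in view belongs to the job. What is shaped like the tall_clip but orange or red is not meant.

How it is judged (in metres and radians):
On the way:
1. the tall clip stands upright on the bed between the jaws, let go, not yet clamped (x of tall_clip in the frame of vise between -0.015 and 0.015 m and z of tall_clip in the frame of vise between 0.114 and 0.122 m and angle between tall_clip's own z axis and vertical below 0.1 rad and y of tall_clip in the frame of vise between 0.02 and 0.07 m and angle between the y axis of tall_clip and the y axis of vise, either way round below 0.25 rad and contact force between the fingers and tall_clip below 0.2 N and value of joint face below 0.001 m), for 0.3 s.
At the end, for the whole second after the job is handed in: The tall clip stands upright (within 0.1 rad) on the vise bed (within 4 mm of its height), within 15 mm of the middle of the jaws and square to them (0.08 rad), pressed on the fixed jaw with over 5 N, the sprung face pushed in 2 to 8.5 mm, everything at rest and let go (x of tall_clip in the frame of vise between -0.015 and 0.015 m and z of tall_clip in the frame of vise between 0.114 and 0.122 m and angle between tall_clip's own z axis and vertical below 0.1 rad and y of tall_clip in the frame of vise between 0.057 and 0.066 m and value of joint face between 0.002 and 0.0085 m and angle between the y axis of tall_clip and the y axis of vise, either way round below 0.08 rad and contact force between fixed_jaw and tall_clip above 5 N and linear speed of tall_clip below 0.01 m/s); the robot touches nothing.
It fails at once if the short clip is moved more than 30 mm (distance of short_clip from where it was at the start of the episode above 0.03 m).
It fails at once if the bottle is moved more than 30 mm (distance of bottle from where it was at the start of the episode above 0.03 m).
It fails at once if the screwdriver is moved more than 30 mm (distance of screwdriver from where it was at the start of the episode above 0.03 m).
It also fails if it takes over 72 s, if anything falls off the work surface, if the arm or the gripper's body presses on something with over 40 N, if the wrist force passes 120 N, or if a joint passes its speed limit or range.

ROBOT

A 6-joint arm with a two-finger parallel gripper is mounted at the origin on the work surface. World frame = base frame: x ahead of the robot, y to its left, z up, the work surface at z = 0. Lengths are in mm, angles in rad, forces in N, time in s.
With the tool pointing down it reaches from about 300 to 1000 mm from the base axis. Payload 5.1 kg.
Tool frame: the origin (TCP) lies at the very end of the fingers, on their centre line; the grasp point (between the pads) lies behind it (arm.grasp_offset is the z of the grasp point in the tool frame, in mm); z points along the fingers, y is the line along which they close (so a half turn about z gives the same grasp; the last joint's range is limited). The gripper opens to 95 mm and grips with 3 to 60 N. Pads are 20 mm wide; open, the fingers measure 119 mm over their backs; the gripper's body (75 mm by 180 mm) begins 59 mm behind the grasp point.
Start: joints at [1.248, 0.124, 1.65, -0, 1.367, -0.083], TCP at [154.403, 631.383, 214.656] pointing down, gripper open.
Joint ranges: [-2.61, 2.61], [-1.02, 2.33], [0.03, 2.71], [-1.35, 4.49], [0.32, 2.68], [-2.91, 2.91]. Speed limits (rad/s): [2.57, 2.57, 3.14, 3.14, 3.14, 3.14].

INTERFACE

Orientations are given as a rotation vector (axis times angle).
In Python, from bench import arm, optics gives the robot as it stands.
- The arm moves only by the shell command python3 -m handwheel 'ROWS' [FORCE]. ROWS is JSON, a list of rows, each an object of numbers: "fingers": the closure, from 0 (fully open) to 1 (shut); "dx", "dy", "dz": the shift along the tool's x, y, z in cm; "spin": the turn about the tool's z in degrees. In form: [{"fingers": .., "dx": .., "dy": .., "dz": .., "spin": ..}, ...]. A call has 1 to 20 rows; each row shifts and turns the commanded pose from where the row before left it, along the tool's axes as they then stand; what a row does not reach is not made up. A row lasts 1/12 s, in which the tool goes at most 41.7 mm and 7.16 degrees, less where a joint would pass 70% of its speed; a pose out of reach is approached as far as the arm can. A call with a gripper value outside its range is refused whole. The fingers move at their own pace and stop on an object; FORCE is the grip in N (left out, the last holds). Time passes only in rows, so rows that do not move let the fingers close. It gives the time, the measured TCP pose, the force, the opening and the grip force at its end, in the units of the state.
- arm.read_state(): the state, without advancing time (a new reading comes with each control period).
- optics.read_camera(name): name is "side" or "top" or "wrist"; returns a dict with "pixels" (420x560x3 uint8, red, green, blue), "fx", "fy", "cx", "cy" (pixels), "cam_to_world" (4x4, takes a point from camera to world coordinates); the wrist camera has in their place "tool_from_camera" (4x4, takes a point from camera to tool coordinates, whose origin is the TCP and whose axes are the flange's). Camera axes: x right, y down, z forward; pixel columns grow to the right and rows downward; lengths in mm; the calibration is good to about 2 mm. The wrist camera is an equidistant fisheye: a pixel r from the principal point sees the ray r / f radians off the axis. A picture is of the moment at which its call begins: read the wrist's pose just before it. There is no depth.
- arm.sign_off(): hands the job in; it is judged then, once.
The state is a dict: "time_s": time; "joints": joint angles; "qd": joint speeds; "effort": joint torques, N m; "tool_pos": TCP position; "tool_rot": TCP orientation; "force": force on the tool from outside, world axes, zero at the start; "torque": the same for the moment, N m; "width": finger opening in mm; "finger_force": force on a finger pad.
Only numpy, scipy, OpenCV 4.12 (cv2) and the standard library are available. Lean on these libraries where they do the work, as an engineer would, in place of code of your own. Each camera call takes 0.05 s, during which the arm holds its last target. There are 200 camera calls.

## Working session

There is one attempt and no reset: what is moved stays moved. The work goes in short steps, Python scripts to look and compute and a shell command to move; the robot and the scene stay as the last step left them, time stands still between calls to the robot, and variables do not carry over. Pictures are saved under pics/ and viewed, at most 10 in all, crops included, and the job is handed in when it is done.

```bash
ls; mkdir -p pics
python3 - <<'E'
from bench import arm, optics
import cv2,numpy as np
s=arm.read_state();print(s['time_s'],s['tool_pos'],s['tool_rot'],s['width'],arm.grasp_offset)
for n in('side','top','wrist'):
    c=optics.read_camera(n);cv2.imwrite(f'pics/{n}0.png',c['pixels'][...,::-1]);np.save(f'pics/{n}0.npy',c,allow_pickle=True)
    print(n,c['fx'],c['cx'],c['cy'],np.round(c.get('cam_to_world',c.get('tool_from_camera')),3).tolist())
E
```

```text
pics
0.0 [154.19288863 630.79155838 213.40790819] [-0.37568575 -3.11864134  0.0031888 ] 95.13791454160112 -18.8
side 457.91325642697177 283.6157315897947 210.63860742497437 [[-0.717, -0.502, 0.483, 192.277], [-0.697, 0.507, -0.508, 538.317], [0.01, -0.701, -0.713, 716.389], [0.0, 0.0, 0.0, 1.0]]
top 542.2126827339392 275.60073736464176 216.5174518253984 [[0.028, -0.993, 0.118, 434.05], [-0.999, -0.031, -0.02, 109.551], [0.024, -0.118, -0.993, 1425.631], [0.0, 0.0, 0.0, 1.0]]
wrist 325.19226210127806 281.6740874318923 208.68096175569747 [[0.001, -0.957, -0.292, 83.091], [1.0, 0.001, -0.0, 0.463], [0.001, -0.292, 0.957, -170.104], [0.0, 0.0, 0.0, 1.0]]
```

View pics/top0.png

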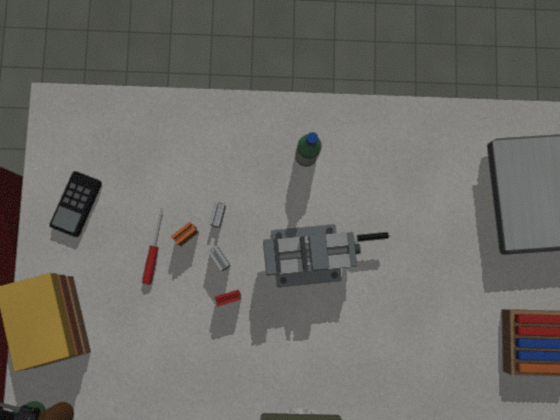

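View pics/side0.png

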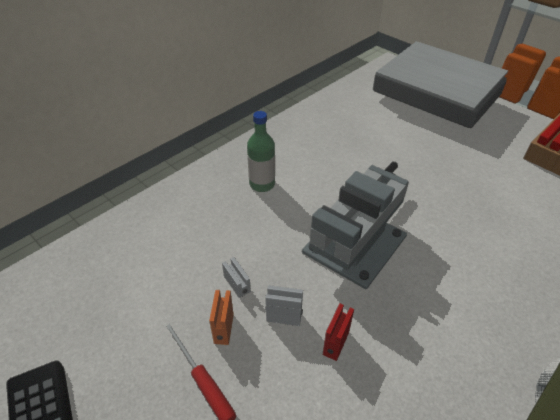

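Top view: candidates for the tall clip are the grey clips at (218,214) and (219,258), the orange one at (184,234) and the red one at (228,298). In the side view the greys are at (236,276), low, and (285,306), taller. I choose grey (219,258) top / (285,306) side. The bottle is at (308,150), the screwdriver at (152,250), and the vise at (305,255) with its handle at (373,237). Next is a close crop to check.

```bash
cat > h.py <<'E'
import cv2,numpy as np
from scipy.spatial.transform import Rotation as R
def load(n): return np.load(f'pics/{n}.npy',allow_pickle=True).item()
def onz(c,uv,z):
    uv=np.atleast_2d(uv).astype(float);T=np.array(c['cam_to_world'])
    d=np.c_[(uv[:,0]-c['cx'])/c['fx'],(uv[:,1]-c['cy'])/c['fy'],np.ones(len(uv))]@T[:3,:3].T
    return T[:3,3]+d*((z-T[2,3])/d[:,2:])
def proj(c,P):
    T=np.linalg.inv(np.array(c['cam_to_world']));p=np.atleast_2d(P)@T[:3,:3].T+T[:3,3]
    return np.c_[c['fx']*p[:,0]/p[:,2]+c['cx'],c['fy']*p[:,1]/p[:,2]+c['cy']]
def wray(c,s,uv,z):
    uv=np.atleast_2d(uv).astype(float);d=uv-[c['cx'],c['cy']];r=np.hypot(*d.T);t=r/c['fx']
    k=np.where(r>1e-6,np.sin(t)/np.maximum(r,1e-6),0)
    v=np.c_[d*k[:,None],np.cos(t)];M=np.array(c['tool_from_camera']);W=R.from_rotvec(s['tool_rot']).as_matrix()
    o=W@M[:3,3]+s['tool_pos'];v=v@(W@M[:3,:3]).T
    return o+v*((z-o[2])/v[:,2:])
def snap(n,tag):
    from bench import arm,optics
    s=arm.read_state();c=optics.read_camera(n);cv2.imwrite(f'pics/{tag}.png',c['pixels'][...,::-1]);c['state']=s
    np.save(f'pics/{tag}.npy',c,allow_pickle=True);return c,s
E
python3 - <<'E'
from h import *
t=load('top0')['pixels'][190:320,170:400,::-1];s=load('side0')['pixels'][150:350,200:430,::-1]
a=cv2.resize(t,None,fx=3.4,fy=3.4,interpolation=3)[:,:780];b=cv2.resize(s,None,fx=3,fy=3,interpolation=3)
cv2.imwrite('pics/ct.png',a);cv2.imwrite('pics/cs.png',b);print(a.shape,b.shape)
E
```

```text
(442, 780, 3) (600, 690, 3)
```

View pics/ct.png

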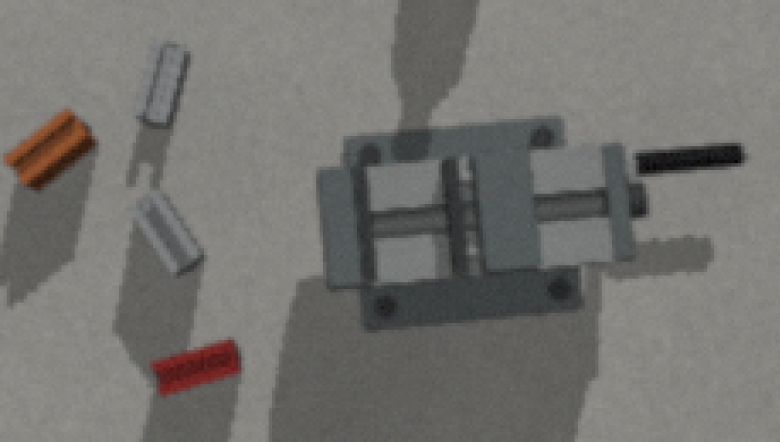

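View pics/cs.png

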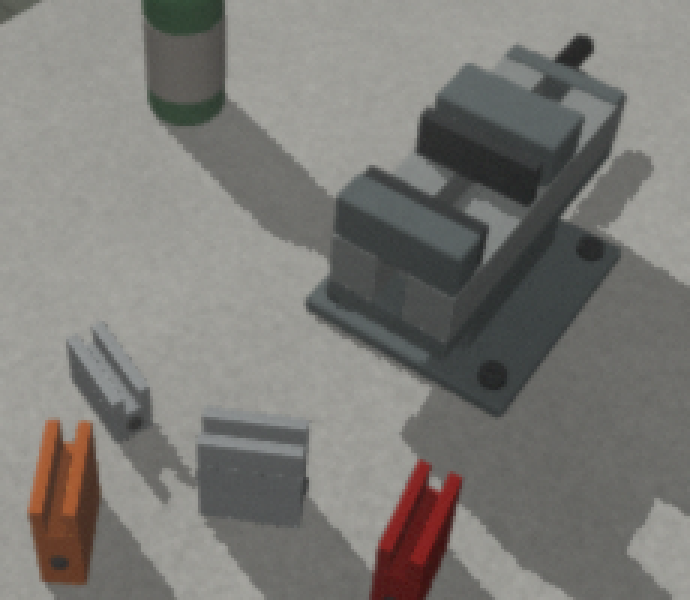

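The crop confirms it. The grey clip at top (219,258) stands clearly taller (side crop (253,465)) than the grey one at side crop (110,380), so it is the tall clip. The vise jaws are open, with the handle at top crop (690,158).

Run:
```python
from h import *
t=load('top0');s=load('side0')
T=lambda p:np.array(p)/3.4+[170,190]
S=lambda p:np.array(p)/3+[200,150]
f=onz(t,T([(343,137),(563,117),(583,305),(363,330)]),12)[:,:2]
print('foot',f.round(0).tolist(),f.mean(0),[np.linalg.norm(f[i]-f[i-1]).round(0) for i in range(4)])
print('foot side', onz(s,S([(305,305),(500,412),(620,255)]),10).round(0).tolist())
d=(f[0]+f[3]-f[1]-f[2]);print('vise y yaw',np.arctan2(d[1],d[0])-np.pi/2)
c=onz(t,T([(133,208),(153,190),(203,258),(180,275)]),75)[:,:2];print('clip top',c.round(0).tolist(),c.mean(0),[np.linalg.norm(c[i]-c[i-1]).round(0) for i in range(4)])
c=onz(s,S([(200,440),(308,455),(311,420),(205,405)]),75)[:,:2];print('clip side',c.round(0).tolist(),c.mean(0))
print('short',onz(t,T([(163,83)]),42))
print('fixed face',onz(t,T([(372,165),(372,278)]),152).round(0).tolist(),'plate',onz(t,T([(445,160),(445,275)]),150).round(0).tolist())
# handle triangulate: mid ends
def ray(c,uv):
    M=np.array(c['cam_to_world']);p=onz(c,uv,0)[0];return M[:3,3],(p-M[:3,3])/np.linalg.norm(p-M[:3,3])
o1,d1=ray(t,T((742,154)));o2,d2=ray(s,S((583,45)))
k=np.linalg.lstsq(np.c_[d1,-d2],o2-o1,rcond=None)[0];print('handle end',o1+k[0]*d1,o2+k[1]*d2)
from bench import arm;q=arm.read_state();print(R.from_rotvec(q['tool_rot']).as_matrix().round(3))
```

```text
foot [[566.0, 92.0], [586.0, -78.0], [443.0, -95.0], [419.0, 72.0]] [503.41515875  -2.06029859] [np.float64(148.0), np.float64(171.0), np.float64(145.0), np.float64(169.0)]
foot side [[565.0, 92.0, 10.0], [421.0, 70.0, 10.0], [441.0, -93.0, 10.0]]
vise y yaw 0.13096411109386086
clip top [[503.0, 245.0], [517.0, 231.0], [468.0, 192.0], [455.0, 208.0]] [485.90492764 218.89087552] [np.float64(60.0), np.float64(20.0), np.float64(62.0), np.float64(21.0)]
clip side [[507.0, 245.0], [458.0, 210.0], [473.0, 192.0], [522.0, 227.0]] [490.0193804 218.3777175]
short [[599.67345713 229.31327681  42.        ]]
fixed face [[534.0, 73.0, 152.0], [456.0, 71.0, 152.0]] plate [[539.0, 22.0, 150.0], [460.0, 21.0, 150.0]]
handle end [ 557.53601674 -205.3080784    61.4815004 ] [ 559.61470024 -204.225278     61.41974701]
[[-0.971  0.238 -0.001]
 [ 0.238  0.971 -0.002]
 [ 0.    -0.002 -1.   ]]
```

View pics/wrist0.png

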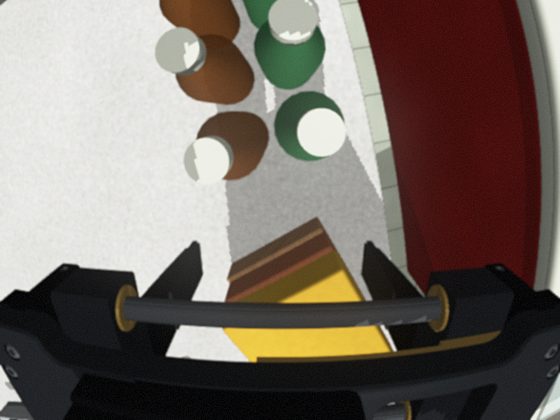

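The wrist view shows only the books and the left edge of the counter. The clip is at about (488, 219) by both views, with its long axis at 0.64 rad. The vise foot is at (503,-2) with yaw 0.13. The handle gives a crank angle of about 2.45 rad. Radius, sizes and opening all check. Moving above the clip.

```bash
python3 -m handwheel '[{"dx":-2.64,"dy":-2.0},{"dx":-2.64,"dy":-2.0},{"dx":-2.64,"dy":-2.0},{"dx":-2.64,"dy":-2.0},{"dx":-2.64,"dy":-2.0},{"dx":-2.64,"dy":-2.0},{"dx":-2.64,"dy":-2.0},{"dx":-2.64,"dy":-2.0},{"dx":-2.64,"dy":-2.0},{"dx":-2.64,"dy":-2.0},{"dx":-2.64,"dy":-2.0},{"dx":-2.64,"dy":-2.0},{"dx":-2.64,"dy":-2.0},{"dx":-2.64,"dy":-2.0},{"dx":-2.64,"dy":-2.0},{"dx":-2.64,"dy":-2.0},{},{}]'
python3 -m handwheel '[{"spin":-7.1},{"spin":-7.1},{"spin":-7.1},{"spin":-7.1},{"spin":-7.1},{"spin":-7.1},{"spin":-7.1},{"dz":1.5},{"dz":1.5},{}]'
python3 - <<'E'
from h import *
c,s=snap('wrist','w1');m=R.from_rotvec(s['tool_rot']).as_matrix()
print(s['tool_pos'],m.round(3).tolist(),np.arctan2(m[1,1],m[0,1]),s['joints'])
E
```

```text
[154.26006309 630.91272535 213.68436021] [[-0.971, 0.238, -0.001], [0.238, 0.971, -0.002], [0.0, -0.002, -1.0]] 1.3309506172743442 [ 1.24837344e+00  1.24331324e-01  1.65136130e+00  1.17911505e-05
  1.36750592e+00 -8.25794476e-02]invalid input
invalid input
```

View pics/w1.png

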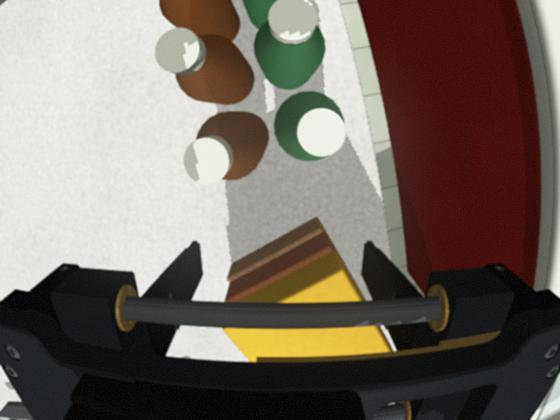

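The picture is unchanged: the rows were refused, so the arm has not moved. Each row probably needs every field.

```bash
python3 -m handwheel '[{"fingers":0,"dx":-2.64,"dy":-2.0,"dz":0,"spin":0},{"fingers":0,"dx":-2.64,"dy":-2.0,"dz":0,"spin":0},{"fingers":0,"dx":-2.64,"dy":-2.0,"dz":0,"spin":0},{"fingers":0,"dx":-2.64,"dy":-2.0,"dz":0,"spin":0},{"fingers":0,"dx":-2.64,"dy":-2.0,"dz":0,"spin":0},{"fingers":0,"dx":-2.64,"dy":-2.0,"dz":0,"spin":0},{"fingers":0,"dx":-2.64,"dy":-2.0,"dz":0,"spin":0},{"fingers":0,"dx":-2.64,"dy":-2.0,"dz":0,"spin":0},{"fingers":0,"dx":-2.64,"dy":-2.0,"dz":0,"spin":0},{"fingers":0,"dx":-2.64,"dy":-2.0,"dz":0,"spin":0},{"fingers":0,"dx":-2.64,"dy":-2.0,"dz":0,"spin":0},{"fingers":0,"dx":-2.64,"dy":-2.0,"dz":0,"spin":0},{"fingers":0,"dx":-2.64,"dy":-2.0,"dz":0,"spin":0},{"fingers":0,"dx":-2.64,"dy":-2.0,"dz":0,"spin":0},{"fingers":0,"dx":-2.64,"dy":-2.0,"dz":0,"spin":0},{"fingers":0,"dx":-2.64,"dy":-2.0,"dz":0,"spin":0}]' && 
python3 -m handwheel '[{"fingers":0,"dx":0,"dy":0,"dz":0,"spin":-7.1},{"fingers":0,"dx":0,"dy":0,"dz":0,"spin":-7.1},{"fingers":0,"dx":0,"dy":0,"dz":0,"spin":-7.1},{"fingers":0,"dx":0,"dy":0,"dz":0,"spin":-7.1},{"fingers":0,"dx":0,"dy":0,"dz":0,"spin":-7.1},{"fingers":0,"dx":0,"dy":0,"dz":0,"spin":-7.1},{"fingers":0,"dx":0,"dy":0,"dz":0,"spin":-7.1},{"fingers":0,"dx":0,"dy":0,"dz":0,"spin":0},{"fingers":0,"dx":0,"dy":0,"dz":0,"spin":0}]'
python3 - <<'E'
from h import *
c,s=snap('wrist','w1');m=R.from_rotvec(s['tool_rot']).as_matrix()
print(s['tool_pos'],m.round(3).tolist(),np.arctan2(m[1,1],m[0,1]),s['joints'])
E
```

```text
time_s: 1.53
tool_pos: [489.4, 218.7, 214.6]
tool_rot: [0.376, 3.119, 0.0]
force: [0.7, -0.5, 0.5]
width: 94.9
finger_force: 0.0
time_s: 2.28
tool_pos: [488.6, 220.2, 214.5]
tool_rot: [0.965, -2.989, -0.0]
force: [0.7, -0.6, 0.5]
width: 95.0
finger_force: 0.0
[488.58692262 220.1854756  214.50113275] [[-0.811, -0.585, -0.0], [-0.585, 0.811, -0.0], [0.0, 0.0, -1.0]] 2.1952282472194424 [ 3.23186025e-01 -1.30051512e-01  1.90380871e+00  5.64846683e-05
  1.36810528e+00 -1.87205362e+00]
```

View w1.

View pics/w1.png

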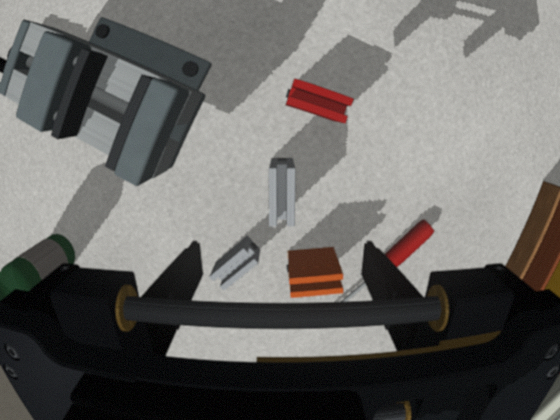

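The wrist view shows the grey tall clip at (282,195), long axis vertical in the picture (along tool x). The short clip is at (235,262), the orange one at (315,272), and the red one at (320,100). Checking the centre by ray.

Run:
```python
from h import *
c=load('w1');s=c['state']
p=wray(c,s,[(271,168),(294,168),(271,226),(295,226)],75);print(p.round(1).tolist(),p.mean(0))
W=R.from_rotvec(s['tool_rot']).as_matrix();print('in tool',((p-s['tool_pos'])@W).round(1).tolist())
```

```text
[[470.4, 195.1, 75.0], [457.5, 213.0, 75.0], [518.9, 229.4, 75.0], [504.6, 249.1, 75.0]] [487.855839   221.63742037  75.        ]
in tool [[29.4, -9.8, 139.5], [29.4, 12.4, 139.5], [-30.0, -10.3, 139.5], [-29.9, 14.0, 139.5]]
```

The offset is under 2 mm, so descend and grasp, tip 40 mm above the counter.

```bash
python3 -m handwheel '[{"fingers":0,"dx":0,"dy":0.15,"dz":3,"spin":-1},{"fingers":0,"dx":0,"dy":0,"dz":3,"spin":0},{"fingers":0,"dx":0,"dy":0,"dz":3,"spin":0},{"fingers":0,"dx":0,"dy":0,"dz":3,"spin":0},{"fingers":0,"dx":0,"dy":0,"dz":3,"spin":0},{"fingers":0,"dx":0,"dy":0,"dz":1.2,"spin":0},{"fingers":0,"dx":0,"dy":0,"dz":1.2,"spin":0},{"fingers":0.5,"dx":0,"dy":0,"dz":0,"spin":0},{"fingers":1,"dx":0,"dy":0,"dz":0,"spin":0},{"fingers":1,"dx":0,"dy":0,"dz":0,"spin":0},{"fingers":1,"dx":0,"dy":0,"dz":0,"spin":0},{"fingers":1,"dx":0,"dy":0,"dz":0,"spin":0},{"fingers":1,"dx":0,"dy":0,"dz":0,"spin":0},{"fingers":1,"dx":0,"dy":0,"dz":0,"spin":0}]' 25
```

```text
time_s: 3.5
tool_pos: [488.3, 221.6, 41.4]
tool_rot: [-0.995, 2.978, 0.0]
force: [0.8, 0.5, -0.2]
width: 54.1
finger_force: 0.0
```

```bash
python3 -m handwheel '[{"fingers":1,"dx":0,"dy":0,"dz":0,"spin":0},{"fingers":1,"dx":0,"dy":0,"dz":0,"spin":0},{"fingers":1,"dx":0,"dy":0,"dz":0,"spin":0},{"fingers":1,"dx":0,"dy":0,"dz":0,"spin":0},{"fingers":1,"dx":0,"dy":0,"dz":0,"spin":0},{"fingers":1,"dx":0,"dy":0,"dz":0,"spin":0},{"fingers":1,"dx":0,"dy":0,"dz":0,"spin":0},{"fingers":1,"dx":0,"dy":0,"dz":0,"spin":0}]' 25
```

```text
time_s: 4.17
tool_pos: [487.9, 221.4, 40.6]
tool_rot: [-0.996, 2.98, -0.0]
force: [-0.2, -0.4, 0.2]
width: 26.2
finger_force: 25.0
```

```bash
python3 -m handwheel '[{"fingers":1,"dx":0,"dy":0,"dz":-1.5,"spin":0},{"fingers":1,"dx":0,"dy":0,"dz":-3,"spin":0},{"fingers":1,"dx":0,"dy":0,"dz":-3,"spin":0},{"fingers":1,"dx":0,"dy":0,"dz":-3,"spin":0},{"fingers":1,"dx":0,"dy":0,"dz":-3,"spin":0},{"fingers":1,"dx":0,"dy":0,"dz":-3,"spin":0},{"fingers":1,"dx":0,"dy":0,"dz":0,"spin":5.9},{"fingers":1,"dx":0,"dy":0,"dz":0,"spin":5.9},{"fingers":1,"dx":0,"dy":0,"dz":0,"spin":5.8},{"fingers":1,"dx":0,"dy":0,"dz":0,"spin":5.8},{"fingers":1,"dx":0,"dy":0,"dz":0,"spin":5.8},{"fingers":1,"dx":0.24,"dy":-2.8,"dz":0,"spin":0},{"fingers":1,"dx":0.24,"dy":-2.8,"dz":0,"spin":0},{"fingers":1,"dx":0.24,"dy":-2.8,"dz":0,"spin":0},{"fingers":1,"dx":0.24,"dy":-2.8,"dz":0,"spin":0},{"fingers":1,"dx":0.24,"dy":-2.8,"dz":0,"spin":0},{"fingers":1,"dx":0.24,"dy":-2.8,"dz":0,"spin":0},{"fingers":1,"dx":0,"dy":0,"dz":0,"spin":0},{"fingers":1,"dx":0,"dy":0,"dz":0,"spin":0}]' 25
python3 - <<'E'
from h import *
c,s=snap('wrist','w2');t,_=snap('top','t2');sd,_=snap('side','s2')
m=R.from_rotvec(s['tool_rot']).as_matrix();print(np.arctan2(m[1,1],m[0,1]))
a=c['pixels'][:,:,::-1]
b=cv2.resize(sd['pixels'][130:270,270:430,::-1],(480,420),interpolation=3)
cv2.imwrite('pics/both.png',cv2.resize(np.hstack([a[:, 100:420],b]),(800,420)))
E
```

```text
time_s: 5.75
tool_pos: [495.9, 52.1, 205.0]
tool_rot: [0.208, -3.134, -0.001]
force: [0.0, -0.0, -1.9]
width: 25.8
finger_force: 25.0
1.7034438501416678
```

View pics/both.png

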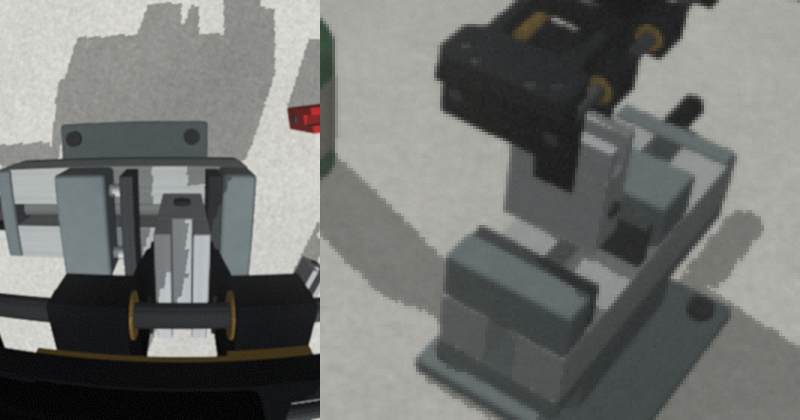

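The clip hangs square at col 182 of the left panel (wrist px 282). It sits between the sprung plate (right edge wrist px 237) and the fixed jaw face (wrist px 305). The side panel shows it above the opening. Checking by rays.

Run:
```python
from h import *
c=load('w2');s=c['state'];W=R.from_rotvec(s['tool_rot']).as_matrix()
for n,uv,z in (('fixed top edges',[(305,171),(320,171),(349,273),(352,176)],152),('plate right edge',[(237,171),(236,250)],150),('foot far',[(162,124),(307,122)],12)):
    p=wray(c,s,uv,z);print(n,p.round(0).tolist(),((p-s['tool_pos'])@W).round(1).tolist())
```

```text
fixed top edges [[452.0, 63.0, 152.0], [450.0, 73.0, 152.0], [526.0, 110.0, 152.0], [450.0, 97.0, 152.0]] [[42.4, 16.7, 53.1], [42.5, 27.2, 53.1], [-37.9, 53.4, 53.0], [39.2, 50.3, 53.1]]
plate right edge [[458.0, 16.0, 150.0], [519.0, 21.0, 150.0]] [[42.1, -31.1, 55.0], [-18.6, -34.3, 55.0]]
foot far [[440.0, -94.0, 12.0], [420.0, 71.0, 12.0]] [[74.4, -137.9, 193.0], [72.5, 28.4, 193.1]]
```

Clearances: fixed jaw about 4–6 mm, plate about 18 mm, and x is centred to about 1 mm. Lowering with a 2 mm shift away from the fixed jaw.

```bash
python3 -m handwheel '[{"fingers":1,"dx":0,"dy":-0.2,"dz":1,"spin":0},{"fingers":1,"dx":0,"dy":0,"dz":1,"spin":0},{"fingers":1,"dx":0,"dy":0,"dz":1,"spin":0},{"fingers":1,"dx":0,"dy":0,"dz":1,"spin":0},{"fingers":1,"dx":0,"dy":0,"dz":0.4,"spin":0},{"fingers":1,"dx":0,"dy":0,"dz":0.1,"spin":0},{"fingers":1,"dx":0,"dy":0,"dz":0.1,"spin":0},{"fingers":1,"dx":0,"dy":0,"dz":0,"spin":0},{"fingers":1,"dx":0,"dy":0,"dz":0,"spin":0}]' 25
```

```text
time_s: 6.65
tool_pos: [496.8, 51.0, 160.0]
tool_rot: [-0.213, 3.134, -0.0]
force: [0.2, 0.2, -1.2]
width: 25.8
finger_force: 25.0
```

```bash
python3 -m handwheel '[{"fingers":1,"dx":0,"dy":0,"dz":0.05,"spin":0},{"fingers":1,"dx":0,"dy":0,"dz":0.05,"spin":0},{"fingers":1,"dx":0,"dy":0,"dz":0.05,"spin":0},{"fingers":1,"dx":0,"dy":0,"dz":0,"spin":0},{"fingers":1,"dx":0,"dy":0,"dz":0,"spin":0}]' 25
```

```text
time_s: 7.07
tool_pos: [496.8, 51.0, 158.6]
tool_rot: [-0.213, 3.134, -0.0]
force: [0.1, 0.0, 0.8]
width: 25.8
finger_force: 25.0
```

Touching down (the weight is now carried by the bed). Release and rise.

```bash
python3 -m handwheel '[{"fingers":0.5,"dx":0,"dy":0,"dz":0,"spin":0},{"fingers":0.5,"dx":0,"dy":0,"dz":0,"spin":0},{"fingers":0.5,"dx":0,"dy":0,"dz":0,"spin":0},{"fingers":0.5,"dx":0,"dy":0,"dz":0,"spin":0},{"fingers":0.5,"dx":0,"dy":0,"dz":0,"spin":0},{"fingers":0.5,"dx":0,"dy":0,"dz":-0.5,"spin":0},{"fingers":0.5,"dx":0,"dy":0,"dz":-2,"spin":0},{"fingers":0.5,"dx":0,"dy":0,"dz":-3,"spin":0},{"fingers":0.5,"dx":0,"dy":0,"dz":-3,"spin":0},{"fingers":0.5,"dx":0,"dy":0,"dz":-3,"spin":0},{"fingers":0.5,"dx":0,"dy":0,"dz":0,"spin":0}]' 25
python3 - <<'E'
from h import *
c,s=snap('wrist','w3');t,_=snap('top','t3');sd,_=snap('side','s3')
print(s['tool_pos'],s['joints'])
a=c['pixels'][:,:,::-1]
b=cv2.resize(sd['pixels'][130:270,270:430,::-1],(480,420),interpolation=3)
cv2.imwrite('pics/both3.png',np.hstack([a[:, 100:420],b]))
E
```

```text
time_s: 7.98
tool_pos: [499.6, 51.1, 281.4]
tool_rot: [-0.212, 3.122, -0.001]
force: [0.7, -0.1, 0.8]
width: 47.3
finger_force: 0.0
[499.57952764  51.06308254 281.38493346] [-5.06874719e-03 -2.51423967e-01  1.89660757e+00 -1.83529158e-05
  1.48405099e+00 -1.71141711e+00]
```

View pics/both3.png

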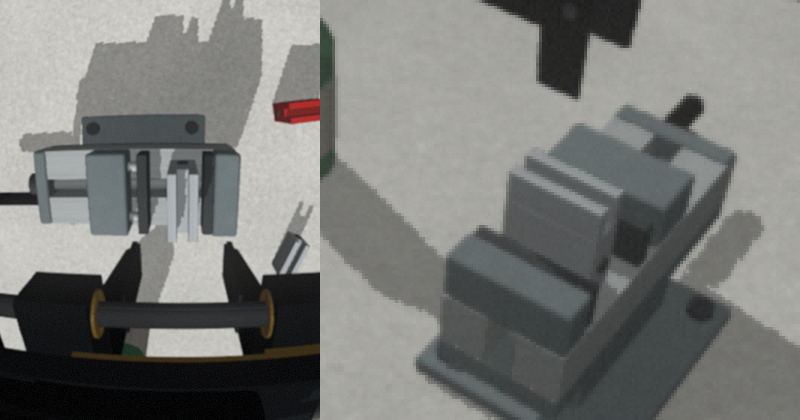

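The clip stands upright, free, between the jaws (left panel col 182, plate col 143, fixed jaw col 207). The handle in the side panel is still at (688,108). Next: turn 90° and go above the handle mid, about (554,-172,61).

```bash
python3 -m handwheel '[{"fingers":0.5,"dx":0,"dy":0,"dz":0,"spin":6.9},{"fingers":0.5,"dx":0,"dy":0,"dz":0,"spin":6.9},{"fingers":0.5,"dx":0,"dy":0,"dz":0,"spin":6.9},{"fingers":0.5,"dx":0,"dy":0,"dz":0,"spin":6.9},{"fingers":0.5,"dx":0,"dy":0,"dz":0,"spin":6.9},{"fingers":0.5,"dx":0,"dy":0,"dz":0,"spin":6.9},{"fingers":0.5,"dx":0,"dy":0,"dz":0,"spin":6.9},{"fingers":0.5,"dx":0,"dy":0,"dz":0,"spin":6.9},{"fingers":0.5,"dx":0,"dy":0,"dz":0,"spin":6.9},{"fingers":0.5,"dx":0,"dy":0,"dz":0,"spin":6.9},{"fingers":0.5,"dx":0,"dy":0,"dz":0,"spin":6.9},{"fingers":0.5,"dx":0,"dy":0,"dz":0,"spin":6.9},{"fingers":0.5,"dx":0,"dy":0,"dz":0,"spin":6.9}]' && python3 -m handwheel '[{"fingers":0.5,"dx":-2.6,"dy":0.3,"dz":0,"spin":0},{"fingers":0.5,"dx":-2.6,"dy":0.3,"dz":0,"spin":0},{"fingers":0.5,"dx":-2.6,"dy":0.3,"dz":0,"spin":0},{"fingers":0.5,"dx":-2.6,"dy":0.3,"dz":0,"spin":0},{"fingers":0.5,"dx":-2.6,"dy":0.3,"dz":0,"spin":0},{"fingers":0.5,"dx":-2.6,"dy":0.3,"dz":0,"spin":0},{"fingers":0.5,"dx":-2.6,"dy":0.3,"dz":0,"spin":0},{"fingers":0.5,"dx":-2.6,"dy":0.3,"dz":0,"spin":0},{"fingers":0.5,"dx":-2.1,"dy":0.3,"dz":0,"spin":0},{"fingers":0.5,"dx":0,"dy":0,"dz":2,"spin":0},{"fingers":0.5,"dx":0,"dy":0,"dz":2,"spin":0},{"fingers":0.5,"dx":0,"dy":0,"dz":2,"spin":0},{"fingers":0.5,"dx":0,"dy":0,"dz":2,"spin":0},{"fingers":0.5,"dx":0,"dy":0,"dz":2,"spin":0},{"fingers":0.5,"dx":0,"dy":0,"dz":0,"spin":0},{"fingers":0.5,"dx":0,"dy":0,"dz":0,"spin":0}]'
python3 - <<'E'
from h import *
c,s=snap('wrist','w4');t,_=snap('top','t4');sd,_=snap('side','s4')
m=R.from_rotvec(s['tool_rot']).as_matrix();print(np.arctan2(m[1,1],m[0,1]),m[:,0].round(3),s['joints'].round(2))
E
```

```text
time_s: 9.22
tool_pos: [495.5, 51.0, 270.7]
tool_rot: [-2.065, -2.364, 0.004]
force: [-0.1, 0.7, -0.2]
width: 47.5
finger_force: 0.0
time_s: 10.55
tool_pos: [553.6, -171.2, 170.2]
tool_rot: [-2.056, -2.368, 0.003]
force: [0.2, -0.4, -0.2]
width: 47.4
finger_force: 0.0
0.14067123073546278 [-0.14   0.99   0.003] [-0.39  0.01  1.85 -0.    1.29 -0.53]
```

On target. Descend around the handle and close with 25 N.

```bash
python3 -m handwheel '[{"fingers":0.5,"dx":0,"dy":0,"dz":2.5,"spin":0},{"fingers":0.5,"dx":0,"dy":0,"dz":2.5,"spin":0},{"fingers":0.5,"dx":0,"dy":0,"dz":2.5,"spin":0},{"fingers":0.5,"dx":0,"dy":0,"dz":2.5,"spin":0},{"fingers":0.5,"dx":0,"dy":0,"dz":1.4,"spin":0},{"fingers":0.5,"dx":0,"dy":0,"dz":1.4,"spin":0},{"fingers":1,"dx":0,"dy":0,"dz":0,"spin":0},{"fingers":1,"dx":0,"dy":0,"dz":0,"spin":0},{"fingers":1,"dx":0,"dy":0,"dz":0,"spin":0},{"fingers":1,"dx":0,"dy":0,"dz":0,"spin":0},{"fingers":1,"dx":0,"dy":0,"dz":0,"spin":0},{"fingers":1,"dx":0,"dy":0,"dz":0,"spin":0},{"fingers":1,"dx":0,"dy":0,"dz":0,"spin":0},{"fingers":1,"dx":0,"dy":0,"dz":0,"spin":0},{"fingers":1,"dx":0,"dy":0,"dz":0,"spin":0},{"fingers":1,"dx":0,"dy":0,"dz":0,"spin":0},{"fingers":1,"dx":0,"dy":0,"dz":0,"spin":0},{"fingers":1,"dx":0,"dy":0,"dz":0,"spin":0}]' 25
```

```text
time_s: 12.2
tool_pos: [555.7, -172.4, 46.3]
tool_rot: [2.059, 2.371, -0.0]
force: [-3.2, -0.2, 6.5]
width: 17.1
finger_force: 25.0
```

Handle gripped (width 17 mm). Work out the circle steps: dy is along vise x, dz is down, in 9° steps starting at 139°.

```bash
python3 -c "
import numpy as np
for a0 in (139,319):
  a=np.radians(a0+9*np.arange(21));y=np.diff(np.round(4.5*np.sin(a),2));z=-np.diff(np.round(4.5*np.cos(a),2))
  print(a0,' '.join(f'{p:.2f},{q:.2f}' for p,q in zip(y,z)))"
```

```text
139 -0.57,0.42 -0.62,0.32 -0.67,0.23 -0.70,0.11 -0.70,0.01 -0.70,-0.11 -0.68,-0.21 -0.63,-0.31 -0.57,-0.41 -0.51,-0.50 -0.42,-0.57 -0.32,-0.62 -0.23,-0.67 -0.11,-0.70 -0.01,-0.70 0.11,-0.70 0.21,-0.68 0.31,-0.63 0.41,-0.57 0.50,-0.51
319 0.57,-0.42 0.62,-0.32 0.67,-0.23 0.70,-0.11 0.70,-0.01 0.70,0.11 0.68,0.21 0.63,0.31 0.57,0.41 0.51,0.50 0.42,0.57 0.32,0.62 0.23,0.67 0.11,0.70 0.01,0.70 -0.11,0.70 -0.21,0.68 -0.31,0.63 -0.41,0.57 -0.50,0.51
```

First the quarter turn through the bottom, then check.

```bash
python3 -m handwheel '[{"fingers":1,"dx":0,"dy":-0.57,"dz":0.42,"spin":0},{"fingers":1,"dx":0,"dy":-0.62,"dz":0.32,"spin":0},{"fingers":1,"dx":0,"dy":-0.67,"dz":0.23,"spin":0},{"fingers":1,"dx":0,"dy":-0.70,"dz":0.11,"spin":0},{"fingers":1,"dx":0,"dy":-0.70,"dz":0.01,"spin":0},{"fingers":1,"dx":0,"dy":-0.70,"dz":-0.11,"spin":0},{"fingers":1,"dx":0,"dy":-0.68,"dz":-0.21,"spin":0},{"fingers":1,"dx":0,"dy":-0.63,"dz":-0.31,"spin":0},{"fingers":1,"dx":0,"dy":-0.57,"dz":-0.41,"spin":0},{"fingers":1,"dx":0,"dy":-0.51,"dz":-0.50,"spin":0}]' 25
```

```text
time_s: 13.03
tool_pos: [494.1, -180.6, 50.7]
tool_rot: [2.058, 2.368, 0.006]
force: [7.6, 4.2, 0.7]
width: 17.6
finger_force: 25.0
```

Tracking as expected (494 vs 492, z +4). Continue.

```bash
python3 -m handwheel '[{"fingers":1,"dx":0,"dy":-0.42,"dz":-0.57,"spin":0},{"fingers":1,"dx":0,"dy":-0.32,"dz":-0.62,"spin":0},{"fingers":1,"dx":0,"dy":-0.23,"dz":-0.67,"spin":0},{"fingers":1,"dx":0,"dy":-0.11,"dz":-0.70,"spin":0},{"fingers":1,"dx":0,"dy":-0.01,"dz":-0.70,"spin":0},{"fingers":1,"dx":0,"dy":0.11,"dz":-0.70,"spin":0},{"fingers":1,"dx":0,"dy":0.21,"dz":-0.68,"spin":0},{"fingers":1,"dx":0,"dy":0.31,"dz":-0.63,"spin":0},{"fingers":1,"dx":0,"dy":0.41,"dz":-0.57,"spin":0},{"fingers":1,"dx":0,"dy":0.50,"dz":-0.51,"spin":0}]' 25
python3 -m handwheel '[{"fingers":1,"dx":0,"dy":0.57,"dz":-0.42,"spin":0},{"fingers":1,"dx":0,"dy":0.62,"dz":-0.32,"spin":0},{"fingers":1,"dx":0,"dy":0.67,"dz":-0.23,"spin":0},{"fingers":1,"dx":0,"dy":0.70,"dz":-0.11,"spin":0},{"fingers":1,"dx":0,"dy":0.70,"dz":-0.01,"spin":0},{"fingers":1,"dx":0,"dy":0.70,"dz":0.11,"spin":0},{"fingers":1,"dx":0,"dy":0.68,"dz":0.21,"spin":0},{"fingers":1,"dx":0,"dy":0.63,"dz":0.31,"spin":0},{"fingers":1,"dx":0,"dy":0.57,"dz":0.41,"spin":0},{"fingers":1,"dx":0,"dy":0.51,"dz":0.50,"spin":0}]' 25
```

```text
time_s: 13.87
tool_pos: [495.2, -180.4, 112.7]
tool_rot: [-2.057, -2.37, 0.006]
force: [-4.8, -2.9, -0.4]
width: 17.3
finger_force: 25.0
time_s: 14.7
tool_pos: [561.8, -171.7, 109.6]
tool_rot: [2.057, 2.37, 0.002]
force: [0.9, -2.2, 4.5]
width: 17.1
finger_force: 25.0
```

Matches the circle (z 109.6 vs 109.7 expected), so the crank is at 409°. Continue to 589°, then 769°.

```bash
python3 -m handwheel '[{"fingers":1,"dx":0,"dy":0.42,"dz":0.57,"spin":0},{"fingers":1,"dx":0,"dy":0.32,"dz":0.62,"spin":0},{"fingers":1,"dx":0,"dy":0.23,"dz":0.67,"spin":0},{"fingers":1,"dx":0,"dy":0.11,"dz":0.70,"spin":0},{"fingers":1,"dx":0,"dy":0.01,"dz":0.70,"spin":0},{"fingers":1,"dx":0,"dy":-0.11,"dz":0.70,"spin":0},{"fingers":1,"dx":0,"dy":-0.21,"dz":0.68,"spin":0},{"fingers":1,"dx":0,"dy":-0.31,"dz":0.63,"spin":0},{"fingers":1,"dx":0,"dy":-0.41,"dz":0.57,"spin":0},{"fingers":1,"dx":0,"dy":-0.50,"dz":0.51,"spin":0},{"fingers":1,"dx":0,"dy":-0.57,"dz":0.42,"spin":0},{"fingers":1,"dx":0,"dy":-0.62,"dz":0.32,"spin":0},{"fingers":1,"dx":0,"dy":-0.67,"dz":0.23,"spin":0},{"fingers":1,"dx":0,"dy":-0.70,"dz":0.11,"spin":0},{"fingers":1,"dx":0,"dy":-0.70,"dz":0.01,"spin":0},{"fingers":1,"dx":0,"dy":-0.70,"dz":-0.11,"spin":0},{"fingers":1,"dx":0,"dy":-0.68,"dz":-0.21,"spin":0},{"fingers":1,"dx":0,"dy":-0.63,"dz":-0.31,"spin":0},{"fingers":1,"dx":0,"dy":-0.57,"dz":-0.41,"spin":0},{"fingers":1,"dx":0,"dy":-0.51,"dz":-0.50,"spin":0}]' 25
python3 -m handwheel '[{"fingers":1,"dx":0,"dy":-0.42,"dz":-0.57,"spin":0},{"fingers":1,"dx":0,"dy":-0.32,"dz":-0.62,"spin":0},{"fingers":1,"dx":0,"dy":-0.23,"dz":-0.67,"spin":0},{"fingers":1,"dx":0,"dy":-0.11,"dz":-0.70,"spin":0},{"fingers":1,"dx":0,"dy":-0.01,"dz":-0.70,"spin":0},{"fingers":1,"dx":0,"dy":0.11,"dz":-0.70,"spin":0},{"fingers":1,"dx":0,"dy":0.21,"dz":-0.68,"spin":0},{"fingers":1,"dx":0,"dy":0.31,"dz":-0.63,"spin":0},{"fingers":1,"dx":0,"dy":0.41,"dz":-0.57,"spin":0},{"fingers":1,"dx":0,"dy":0.50,"dz":-0.51,"spin":0},{"fingers":1,"dx":0,"dy":0.57,"dz":-0.42,"spin":0},{"fingers":1,"dx":0,"dy":0.62,"dz":-0.32,"spin":0},{"fingers":1,"dx":0,"dy":0.67,"dz":-0.23,"spin":0},{"fingers":1,"dx":0,"dy":0.70,"dz":-0.11,"spin":0},{"fingers":1,"dx":0,"dy":0.70,"dz":-0.01,"spin":0},{"fingers":1,"dx":0,"dy":0.70,"dz":0.11,"spin":0},{"fingers":1,"dx":0,"dy":0.68,"dz":0.21,"spin":0},{"fingers":1,"dx":0,"dy":0.63,"dz":0.31,"spin":0},{"fingers":1,"dx":0,"dy":0.57,"dz":0.41,"spin":0},{"fingers":1,"dx":0,"dy":0.51,"dz":0.50,"spin":0}]' 25
python3 - <<'E'
from h import *
c,s=snap('wrist','w5');t,_=snap('top','t5');sd,_=snap('side','s5')
E
```

```text
time_s: 16.37
tool_pos: [494.5, -180.4, 50.2]
tool_rot: [2.059, 2.368, 0.007]
force: [9.3, -0.2, 2.2]
width: 17.2
finger_force: 25.0
time_s: 18.03
tool_pos: [561.5, -171.8, 109.7]
tool_rot: [2.058, 2.369, 0.002]
force: [2.8, -4.4, 5.3]
width: 17.3
finger_force: 25.0
```

At 769° the jaw has just reached the clip (34.2 mm). Another 108° gives about 5 mm of spring travel.

```bash
python3 -m handwheel '[{"fingers":1,"dx":0,"dy":0.42,"dz":0.57,"spin":0},{"fingers":1,"dx":0,"dy":0.32,"dz":0.62,"spin":0},{"fingers":1,"dx":0,"dy":0.23,"dz":0.67,"spin":0},{"fingers":1,"dx":0,"dy":0.11,"dz":0.70,"spin":0},{"fingers":1,"dx":0,"dy":0.01,"dz":0.70,"spin":0},{"fingers":1,"dx":0,"dy":-0.11,"dz":0.70,"spin":0},{"fingers":1,"dx":0,"dy":-0.21,"dz":0.68,"spin":0},{"fingers":1,"dx":0,"dy":-0.31,"dz":0.63,"spin":0},{"fingers":1,"dx":0,"dy":-0.41,"dz":0.57,"spin":0},{"fingers":1,"dx":0,"dy":-0.50,"dz":0.51,"spin":0},{"fingers":1,"dx":0,"dy":-0.57,"dz":0.42,"spin":0},{"fingers":1,"dx":0,"dy":-0.62,"dz":0.32,"spin":0},{"fingers":1,"dx":0,"dy":0,"dz":0,"spin":0},{"fingers":1,"dx":0,"dy":0,"dz":0,"spin":0},{"fingers":1,"dx":0,"dy":0,"dz":0,"spin":0}]' 25
```

```text
time_s: 19.43
tool_pos: [542.6, -173.9, 38.4]
tool_rot: [-2.058, -2.371, 0.003]
force: [-5.0, -3.5, 12.3]
width: 17.5
finger_force: 25.0
```

On the circle at 877°. Release the handle, rise clear and look.

```bash
python3 -m handwheel '[{"fingers":0.5,"dx":0,"dy":0,"dz":0,"spin":0},{"fingers":0.5,"dx":0,"dy":0,"dz":0,"spin":0},{"fingers":0.5,"dx":0,"dy":0,"dz":0,"spin":0},{"fingers":0.5,"dx":0,"dy":0,"dz":0,"spin":0},{"fingers":0.5,"dx":0,"dy":0,"dz":0,"spin":0},{"fingers":0.5,"dx":0,"dy":0,"dz":0,"spin":0},{"fingers":0.5,"dx":0,"dy":0,"dz":0,"spin":0},{"fingers":0.5,"dx":0,"dy":0,"dz":-2,"spin":0},{"fingers":0.5,"dx":0,"dy":0,"dz":-3,"spin":0},{"fingers":0.5,"dx":0,"dy":0,"dz":-3,"spin":0},{"fingers":0.5,"dx":0,"dy":0,"dz":-3,"spin":0},{"fingers":0.5,"dx":0,"dy":0,"dz":-3,"spin":0},{"fingers":0.5,"dx":0,"dy":0,"dz":-3,"spin":0},{"fingers":0.5,"dx":0,"dy":0,"dz":-3,"spin":0},{"fingers":0.5,"dx":0,"dy":0,"dz":0,"spin":0},{"fingers":0.5,"dx":0,"dy":0,"dz":0,"spin":0}]' 25
python3 - <<'E'
from h import *
c,s=snap('wrist','w6');sd,_=snap('side','s6')
b=cv2.resize(sd['pixels'][130:270,270:430,::-1],(400,350),interpolation=3)
a=cv2.resize(c['pixels'][0:262,130:430,::-1],(400,350))
cv2.imwrite('pics/both6.png',np.hstack([a,b]))
E
```

```text
time_s: 20.77
tool_pos: [544.8, -174.0, 240.6]
tool_rot: [2.057, 2.368, 0.003]
force: [0.2, -0.4, 0.4]
width: 47.1
finger_force: 0.0
```

View pics/both6.png

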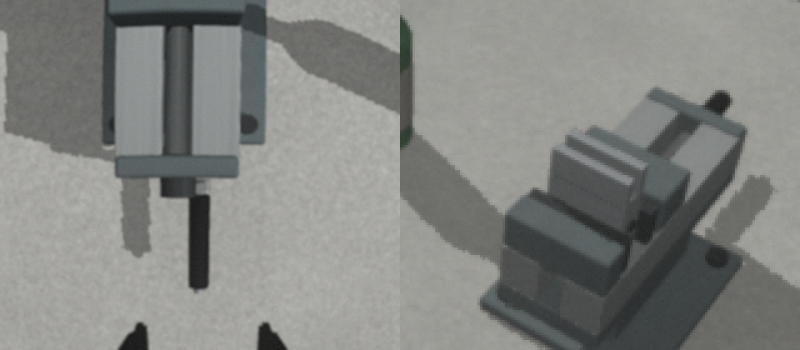

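The clip stands upright and clamped against the fixed jaw (right panel (598,180)), with the sprung plate pressed on its other side. The handle is low at left panel (199,240). Quick number check of the jaw travel, then hand in.

Run:
```python
from h import *
c=load('w6');s=c['state'];k=.749
p=wray(c,s,[(130+178*.75,12*k),(130+178*.75,24*k)],152);q=wray(c,s,[(130+178*.75,24*k)],118)
v=np.array([-.131,.991]);o=np.array([503.,-2])
print('vise y of jaw back edge (expect ~+4):',(p[:,:2]-o)@v,(q[:,:2]-o)@v)
h=wray(c,s,[(130+199*.75,240*k)],53);print('handle vise x (expect 17.6)',(h[:,:2]-o)@[.991,.131])
```

```text
vise y of jaw back edge (expect ~+4): [ -8.09387734 -15.93001402] [-5.90425638]
handle vise x (expect 17.6) [16.67687048]
```

The jaw edge is off by about 10 mm, so compare against known features (end plate y = -94 to -110) and the side view before handing in.

Run:
```python
from h import *
c=load('w6');s=c['state'];v=np.array([-.131,.991]);o=np.array([503.,-2]);X=np.array([.991,.131])
p=wray(c,s,[(130+178*.75,157*k*1.0) for k in(.749,)]+[(130+178*.75,170*.749)],120);print('end plate top',(p[:,:2]-o)@v)
p=wray(c,s,[(130+110*.75,143*.749),(130+262*.75,143*.749)],12);print('foot near edge (-85)',(p[:,:2]-o)@v,(p[:,:2]-o)@X)
col=c['pixels'][:40,258,:].mean(1);print(col.round().tolist())
# predicted side/top pixels: jaw block back edge for jaw=39 / 23
for n in('s6',):
  d=load(n)
  for j in(39,23):
    P=[np.r_[o+X*x+v*y,152] for x in(-42,42) for y in(-35+j,5+j)]
    uv=proj(d,P);print(j,((uv-[270,130])*2.5+[400,0]).round(0).tolist())
```

```text
end plate top [ -97.88779406 -106.6007763 ]
foot near edge (-85) [-86.0469744  -85.74351718] [-65.81467109  73.09849639]
[103.0, 100.0, 101.0, 99.0, 100.0, 95.0, 87.0, 80.0, 68.0, 51.0, 38.0, 37.0, 41.0, 38.0, 36.0, 37.0, 35.0, 35.0, 33.0, 37.0, 51.0, 62.0, 66.0, 69.0, 72.0, 75.0, 68.0, 70.0, 71.0, 69.0, 71.0, 69.0, 70.0, 70.0, 69.0, 70.0, 68.0, 72.0, 73.0, 74.0]
39 [[688.0, 182.0], [660.0, 214.0], [586.0, 133.0], [557.0, 163.0]]
23 [[698.0, 169.0], [672.0, 201.0], [597.0, 122.0], [569.0, 151.0]]
```

I had left out the plate's 10 mm thickness. Block back edge = 75-60-10-10-40+jaw = -45+39 = -6 mm, against -6 to -8 measured. So jaw ≈ 39 mm and the face is in about 5 mm. Handing in.

```bash
python3 -c "
from bench import arm
print(arm.sign_off())"
```

```text
the job is handed in; nothing more can be done
None
```

The tall clip stands upright between the jaws, clamped against the fixed jaw with the sprung face pushed in about 5 mm (calculated from the crank angle and jaw position). The arm is clear of everything, and I handed the job in at about 21 s; the sign-off gave no verdict.

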